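# Move the vent filter from the full waste jar to the fresh one

## Task

The solvent-waste jar that carries the vent filter is full. Squeeze and hold the filter's thumb latch, pull the filter straight up off that jar's nipple without yanking against the latch, and press it gently down onto the bare nipple of the other jar until it is fully home and its latch has sprung out and locked; then let go. Handle the plastic gently throughout: no hard squeezing, pulling or pushing, and leave the glassware and the rack as they stand.

Things in the scene. Friction and masses are not known exactly. Their poses are not given: they have to be found in the camera images.
- filter: Vent filter, about 90 g, upright, clipped on jar_a. A coupling body 30 (x) x 28 (y) x 36 mm tall, on it a ribbed cartridge 28 mm across and a flat stub 13 mm across, 58 mm up. Origin: centre of the mouth, its lowest face; z up. In the mouth a square bore 19.2 mm wide, 28 mm deep (0.6 mm play on the nipple). Flat back at -x, 15 mm off axis; thumb plate at +x.
- filter_grip (a point): Where to pinch the filter across its x, one finger on the thumb plate, one on the flat back: midway between them when the plate is fully in (1 mm to +x of the axis), 18 mm above the mouth. There it is 32 mm wide with the plate in, 38 mm with it out. The plastic bears 36 N of squeeze per finger; on the nipple, about 25 N of pull or push.
- latch (a joint): Travel of the sprung thumb latch: 0 = out (locked), 0.006 m = fully in. 5 N starts it, 9 N presses it fully, up to 15 N while its catch is loaded. Out, the catch reaches 4 mm under the nipple's head; pressed in by 5 mm or more it is free. Let go, it springs out into the nipple's groove when the filter is home; short of home it rubs on the head, over 2 mm in, till the filter is pushed on down.
- thumb_plate (a point): Centre of the outer face of the thumb plate: an upright ridged steel plate, 18 mm wide and 18 mm tall, on the filter's +x side, 13 mm above the mouth; 23 mm from the filter's axis when out, 17 mm when pressed in.
- jar_a: The full waste jar, which carries the filter: squat white plastic jar 130 mm across, with a black ribbed screw cap 100 mm across, its top 160 mm above the bench. Heavy, does not move. Origin: centre of its underside. The nipple stands on the cap 16 mm from the centre along the jar's +x; two blanked ports, 8 mm high, at 22 mm to -x and 24 mm to either side.
- jar_a_seat (a point): Centre of the shoulder of jar_a's nipple, 24 mm across, 14 mm above the cap (174 mm above the bench): the filter's mouth rests here when home. The nipple rises 26.5 mm above it, and its sprung stem 7.5 mm more, so lift the filter at least 36 mm to clear it. Same nipple as on jar_b.
- jar_b: The fresh waste jar, the same in every size as jar_a, with its nipple bare. Does not move. Origin: centre of its underside.
- jar_b_seat (a point): Centre of the shoulder of jar_b's bare nipple, 14 mm above the cap. Home = the filter's mouth against the shoulder; once locked, play lets it rise about up to 2 mm and lean a little. Above the shoulder the nipple is 18 mm thick and 26.5 mm tall, with a groove 4 to 10.5 mm up, its top 5 mm tapering to 11 mm. The filter may be turned any way about the vertical.
- jar_b_stem (a point): Top end of the sprung steel valve stem, 6 mm thick, that stands out of the top of jar_b's nipple, 34 mm above the shoulder when free. Its spring (4 N out, 7.5 N after 6 mm of travel) meets the filter when the mouth is 6 mm above the shoulder, and pushes it up again when let go before the latch has caught. Jar_a's is alike.
- flask: Conical glass flask, 84 mm across its base, 124 mm tall; to be left alone. Origin: centre of its underside.
- reagent: Amber glass reagent bottle, 68 mm across, 140 mm tall; to be left alone. Origin: centre of its underside.
- rack: Wooden test-tube rack with four glass tubes, 55 x 200 mm, 104 mm tall; to be left alone. Origin: centre of its underside.

How it is judged:
By the outcome, as a careful person would: the job done as asked, in the order asked, and still so for the second after the job is handed in, with the robot touching nothing.
It also fails if it takes over 59 s, if anything falls off the work surface, if the arm or the gripper's body presses on something with over 40 N, if the wrist force passes 120 N, or if a joint passes its speed limit or range.

## Robot

A 6-joint arm with a two-finger parallel gripper is mounted at the origin on the work surface. World frame = base frame: x ahead of the robot, y to its left, z up, the work surface at z = 0. Lengths are in mm, angles in rad, forces in N, time in s.
With the tool pointing down it reaches from about 325 to 900 mm from the base axis. Payload 6.1 kg.
Tool frame: the origin (TCP) lies at the very end of the fingers, on their centre line; the grasp point (between the pads) lies 19 mm behind it; z points along the fingers, y is the line along which they close (so a half turn about z gives the same grasp; the last joint's range is limited). The gripper opens to 87 mm and grips with 3 to 60 N. Pads are 19 mm wide; open, the fingers measure 117 mm over their backs; the gripper's body (75 mm by 190 mm) begins 51 mm behind the grasp point.
Start: joints at [-0.126, 0.22, 1.526, -0, 1.395, -0.126], TCP at [624.993, -0.003, 222.538] pointing down, gripper open.
Joint ranges: [-2.98, 2.98], [-0.91, 2.08], [0.09, 2.57], [-1.24, 4.39], [0.2, 2.65], [-2.68, 2.68]. Speed limits (rad/s): [2.57, 2.57, 3.01, 3.14, 3.14, 3.14].

## Interface

Orientations are given as a rotation vector (axis times angle).
In Python, from bench import readout, optics, ctrl, nets gives the robot as it stands.
- The arm moves only by the tool step_arm, never from a script. Its arguments are lists of equal length, an entry for each row: "dr": the turn, a rotation vector about the tool's x, y, z in degrees, a list of three; "xyz": the shift along the tool's x, y, z in cm, a list of three; "hand": the opening, from 0 (shut) to 1 (fully open). In form: {"dr": [[rx, ry, rz], ...], "xyz": [[tx, ty, tz], ...], "hand": [hand, ...]}. A call has 1 to 12 rows; each row shifts and turns the commanded pose from where the row before left it, along the tool's axes as they then stand; what a row does not reach is not made up. A row lasts 1/12 s, in which the tool goes at most 41.7 mm and 7.16 degrees, less where a joint would pass 70% of its speed; a pose out of reach is approached as far as the arm can. A call is refused whole if a number of a shift passes 4.17 or a number of a turn 7.16, either way. A call with a gripper value outside its range is refused whole. The fingers move at their own pace and stop on an object; "force" is the grip in N (left out, the last holds). Time passes only in rows, so rows that do not move let the fingers close. It gives the time, the measured TCP pose, the force, the opening and the grip force at its end, in the units of the state.
- readout.observe(): the state, without advancing time (a new reading comes with each control period).
- optics.read_camera(name): name is "scene" or "side" or "wrist"; returns a dict with "color" (480x640x3 uint8, blue, green, red), "camera_matrix" (3x3 intrinsics, pixels), "R" (3x3) and "t" (3): a world point X has camera coordinates R X + t; the wrist camera has in their place "T_tool_cam" (4x4, takes a point from camera to tool coordinates, whose origin is the TCP and whose axes are the flange's). Camera axes: x right, y down, z forward; pixel columns grow to the right and rows downward; lengths in mm; the calibration is good to about 2 mm. A picture is of the moment at which its call begins: read the wrist's pose just before it. There is no depth.
- ctrl.finish_job(): hands the job in; it is judged then, once.
Trained networks look in the newest picture that a camera, given by its name, has taken for a name from the list of things; names that differ only in an ending like _2 or _b are one class to them, and where a whole thing is asked for, a point or a joint stands for the part that bears it (a point fixed in the world has none). Each returns a list of dicts, best first, with "confidence" (0 to 1); they miss things now and then, are a little off and sometimes report something else, mostly with a low value. They report only what shows in the picture. A call takes as long as a camera call.
- nets.recognise(camera, target): "at" ([row, column] in pixels, amid what is visible of it).
- nets.silhouettes(camera, target): "pixels" (480x640 bool, what is visible of it) and "at" ([row, column] in pixels, amid what is visible of it).
The state is a dict: "t": time; "qpos": joint angles; "qvel": joint speeds; "joint_torque": joint torques, N m; "ee_pos": TCP position; "tool_rot": TCP orientation; "force": force on the tool from outside, world axes, zero at the start; "ft_torque": the same for the moment, N m; "gripper_width": opening from 0.0 (shut) to 1.0 (fully open); "finger_force": force on a finger pad.
Only numpy, scipy, OpenCV 4.12 (cv2) and the standard library are available. Lean on these libraries where they do the work, as an engineer would, in place of code of your own. Each camera call takes 0.05 s, during which the arm holds its last target. There are 200 camera calls.

## Working session

There is one attempt and no reset: what is moved stays moved. The work goes in short steps, Python scripts to look and compute and a tool call to move; the robot and the scene stay as the last step left them, time stands still between calls to the robot, and variables do not carry over. Pictures are saved under pics/ and viewed, at most 10 in all, crops included, and the job is handed in when it is done.

Besides the shell and the picture viewer there is one more tool, called after "Request:" by a JSON object that holds its "fn" and its "kwargs". step_arm: Moves the arm, as the interface text tells. Its arguments: {"type":"object","properties":{"dr":{"type":"array"},"xyz":{"type":"array"},"hand":{"type":"array"},"force":{"type":"number"}},"required":["dr","xyz","hand"]}

```bash
mkdir -p pics; ls
python3 - <<'E'
from bench import readout, optics, ctrl, nets
import cv2,numpy as np
s=readout.observe();print({k:np.round(v,3).tolist() for k,v in s.items()})
ims=[]
for c in ["scene","side"]:
    d=optics.read_camera(c);ims.append(d["color"])
    print(c,d["camera_matrix"].tolist(),d["R"].round(3).tolist(),d["t"].round(1).tolist())
    for n in ["filter","thumb_plate","filter_grip","jar_a","jar_a_seat","jar_b","jar_b_seat","jar_b_stem","flask","reagent","rack"]:
        print(n,[(np.round(r["at"]).tolist(),round(r["confidence"],2)) for r in nets.recognise(c,n)[:3]])
    cv2.imwrite(f"pics/{c}0.png",d["color"])
E
```

```text
pics
{'t': 0.0, 'qpos': [-0.126, 0.221, 1.528, 0.0, 1.395, -0.126], 'qvel': [0.002, -0.0, -0.002, 0.002, -0.002, 0.001], 'joint_torque': [-0.0, -49.461, -38.738, 0.07, 0.057, -0.0], 'ee_pos': [624.377, 0.068, 221.452], 'tool_rot': [-2.22, -2.22, 0.002], 'force': [0.204, -0.813, -0.351], 'ft_torque': [-0.008, -0.012, -0.018], 'finger_force': 0.0, 'gripper_width': 1.0}
scene [[486.1432659677802, 0.0, 317.0567326981963], [0.0, 486.1432659677802, 238.52612667607505], [0.0, 0.0, 1.0]] [[-0.787, 0.617, 0.016], [0.454, 0.597, -0.661], [-0.417, -0.513, -0.75]] [423.9, -171.4, 1188.1]
filter [([140.0, 228.0], 0.74)]
thumb_plate [([151.0, 224.0], 0.51), ([176.0, 244.0], 0.38)]
filter_grip [([141.0, 232.0], 0.92)]
jar_a [([181.0, 244.0], 0.94), ([335.0, 399.0], 0.61)]
jar_a_seat [([184.0, 243.0], 0.95)]
jar_b [([181.0, 244.0], 0.94), ([335.0, 399.0], 0.61)]
jar_b_seat [([332.0, 397.0], 0.58)]
jar_b_stem []
flask [([249.0, 365.0], 0.79), ([151.0, 222.0], 0.51)]
reagent [([268.0, 305.0], 0.88)]
rack [([299.0, 241.0], 0.82)]
side [[452.0542495674893, 0.0, 328.4081164463728], [0.0, 452.0542495674893, 230.31918653922435], [0.0, 0.0, 1.0]] [[0.914, -0.406, -0.015], [-0.219, -0.462, -0.859], [0.342, 0.788, -0.512]] [-501.4, 262.2, 612.9]
filter [([293.0, 425.0], 0.67), ([382.0, 410.0], 0.26)]
thumb_plate []
filter_grip [([293.0, 424.0], 0.97)]
jar_a [([381.0, 411.0], 0.77), ([219.0, 280.0], 0.77)]
jar_a_seat [([382.0, 408.0], 0.78)]
jar_b [([381.0, 411.0], 0.77), ([219.0, 280.0], 0.77)]
jar_b_seat [([220.0, 281.0], 0.83), ([265.0, 401.0], 0.53)]
jar_b_stem []
flask [([310.0, 261.0], 0.72)]
reagent [([281.0, 342.0], 0.88)]
rack [([266.0, 400.0], 0.68), ([216.0, 282.0], 0.61)]
```

View pics/scene0.png

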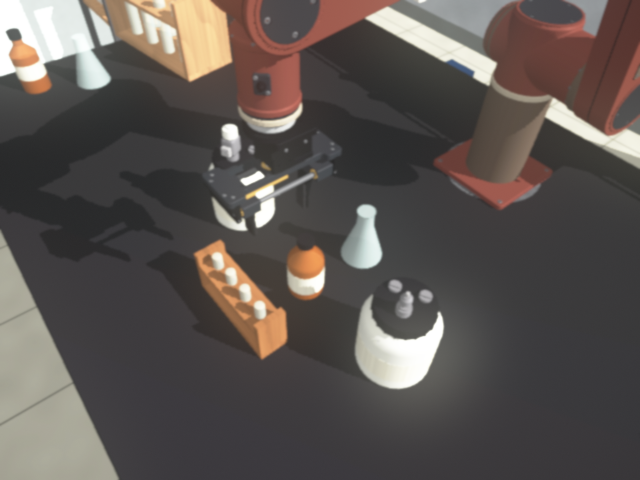

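View pics/side0.png

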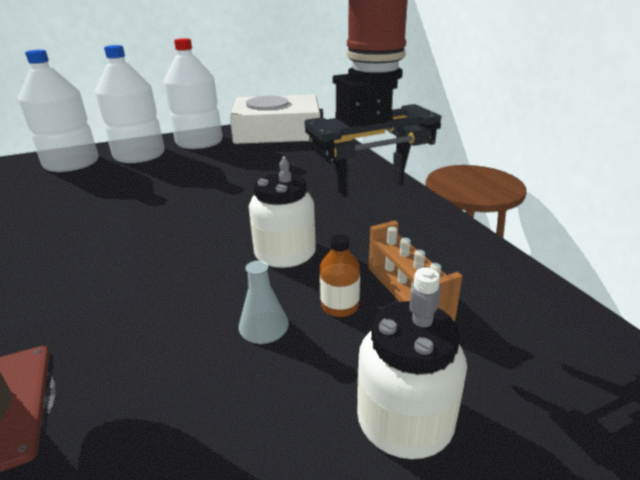

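The scene view shows jar_a at about column 244, row 200, partly behind the gripper. Its filter top is near (231,129). Jar_b is at (399,335) and its bare stem tip near (405,293). In the side view the filter top is near (428,274) and jar_b's stem tip near (284,158). Next I triangulate these.

```bash
cat > h.py <<'E'
import numpy as np,cv2
from bench import readout, optics, nets
from scipy.spatial.transform import Rotation as Ro
def P(d,s=None):
    K=d["camera_matrix"]
    if "R" in d: return K@np.c_[d["R"],d["t"]]
    T=np.eye(4);T[:3,:3]=Ro.from_rotvec(s["tool_rot"]).as_matrix();T[:3,3]=s["ee_pos"]
    return K@np.linalg.inv(T@d["T_tool_cam"])[:3]
def tri(P1,P2,a,b):
    X=cv2.triangulatePoints(P1,P2,np.array(a,float).reshape(2,1),np.array(b,float).reshape(2,1));return (X[:3]/X[3]).ravel()
def proj(P,X): 
    v=P@np.r_[X,1];return v[:2]/v[2]
def atz(P,uv,z): # pixel (u,v) on plane z
    M=np.c_[P[:,0],P[:,1],P[:,2]*z+P[:,3]];v=np.linalg.inv(M)@np.r_[uv,1];return v[:2]/v[2]
E
python3 - <<'E'
from h import *
a=optics.read_camera("scene");b=optics.read_camera("side");p,q=P(a),P(b)
for n,u,v in [("ftop",(231,128),(428,274)),("btip",(405,293),(284,158)),("jarA",(244,181),(411,381)),("jarB",(399,335),(280,219)),("flasktop",(366,209),(257,266)),("reagtop",(305,243),(340,240)),("gripL",(211,178),(0,0))][:6]:
    X=tri(p,q,u,v);print(n,X.round(1),(proj(p,X)-u).round(1),(proj(q,X)-v).round(1))
# blanked ports on cap (z~168)
print([atz(p,x,168).round(1) for x in [(395,286),(426,297)]],[atz(q,x,168).round(1) for x in [(263,182),(282,188)]], "A",[atz(q,x,168).round(1) for x in [(388,326),(424,346)]])
print([atz(p,(405,293),z).round(1) for z in (208,)],atz(q,(284,158),208).round(1))
print(atz(q,(428,274),232).round(1),atz(p,(231,128),232).round(1))
E
```

```text
ftop [ 566.7 -233.3  228.9] [-1.7 -0.1] [-3.2  0.2]
btip [557.  220.7 206.3] [ 0.3 -0.1] [0.3 0.1]
jarA [ 548.2 -246.7   78.3] [-2.  0.] [-3.8  0.1]
jarB [540.9 220.9  74.7] [ 1.1 -0.4] [1.  0.3]
flasktop [431.7   7.4 126.9] [-0.5  0.2] [-0.7 -0.2]
reagtop [576.1  10.2 133.9] [-0.2  0. ] [-0.2 -0. ]
[array([536.7, 186.4]), array([513.8, 229.4])] [array([509. , 214.5]), array([533.3, 173.1])] A [array([ 523.4, -232.7]), array([ 543. , -276.5])]
[array([558.5, 221.3])] [555.4 217.3]
[ 567.5 -237.9] [ 566.3 -227.3]
```

Request:
{"fn": "step_arm", "kwargs": {"dr": [[0,0,0],[0,0,0],[0,0,0],[0,0,0],[0,0,0],[0,0,0],[0,0,0],[0,0,0],[0,0,0],[0,0,0],[0,0,0],[0,0,0]], "xyz": [[0,0,-3.5],[0,0,-3.5],[-1,0,-3],[-2.6,-0.6,-1],[-3,-0.8,0],[-3,-0.8,0],[-3,-0.8,0],[-3,-0.8,0],[-3,-0.8,0],[-3,-0.8,0],[-1.7,-0.4,0],[0,0,0]], "hand": [1,1,1,1,1,1,1,1,1,1,1,1]}}

```text
t: 2.3
ee_pos: [565.7, -236.7, 332.3]
tool_rot: [2.226, 2.216, -0.002]
force: [0.1, -0.0, 0.0]
gripper_width: 1.001
finger_force: 0.0
```

Run:
```python
from h import *
s=readout.observe();d=optics.read_camera("wrist");print(s["ee_pos"].round(1) if hasattr(s["ee_pos"],"round") else s["ee_pos"],s["tool_rot"],d["T_tool_cam"].round(3).tolist(),d["camera_matrix"].round(1).tolist())
p=P(d,s)
print("exp ftop",proj(p,[567,-233,230]),"seat",proj(p,[567,-233,174]))
for n in ["filter","thumb_plate","filter_grip","jar_a"]:
    print(n,[(np.round(r["at"]).tolist(),round(r["confidence"],2)) for r in nets.recognise("wrist",n)[:3]])
cv2.imwrite("pics/w1.png",d["color"])
```

```text
[ 565.7 -236.7  332.3] [ 2.22585771  2.2164401  -0.00223073] [[0.0, -0.956, -0.295, 81.351], [1.0, 0.0, -0.0, 0.855], [0.0, -0.295, 0.956, -162.498], [0.0, 0.0, 0.0, 1.0]] [[344.2, 0.0, 322.1], [0.0, 344.2, 237.7], [0.0, 0.0, 1.0]]
exp ftop [322.81125605 232.6777567 ] seat [322.76725931 216.16603609]
filter [([223.0, 328.0], 0.62)]
thumb_plate [([213.0, 348.0], 0.74)]
filter_grip [([225.0, 329.0], 0.82)]
jar_a [([202.0, 305.0], 0.95)]
```

View pics/w1.png

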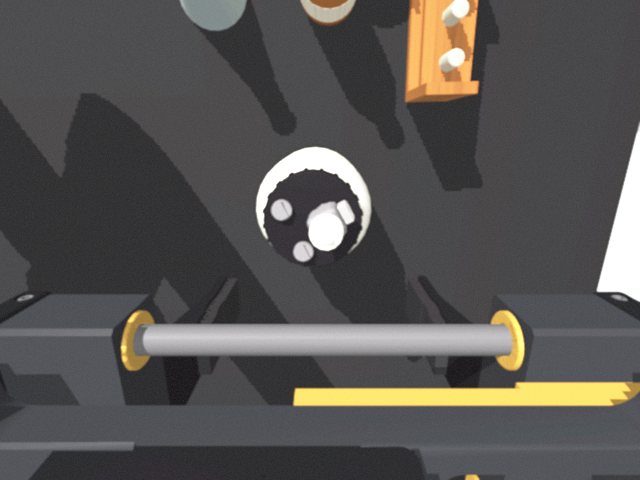

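The wrist view, whose columns run along world +x, shows the filter top at (326,231). The thumb plate is at (346,212), up and to the right, and the ports are at (282,210) and (303,251). I'll enlarge it to measure the yaw.

Run:
```python
from h import *
im=cv2.imread("pics/w1.png")[165:275,255:385]
cv2.imwrite("pics/w1c.png",cv2.resize(im,None,fx=5.4,fy=5.4,interpolation=cv2.INTER_CUBIC))
s=readout.observe();d=optics.read_camera("wrist");p=P(d,s)
r=[atz(p,x,168) for x in [(282,210),(303.5,251.5)]];m=(r[0]+r[1])/2;e=r[1]-r[0];print(r,np.hypot(*e))
n=np.array([-e[1],e[0]]);n/=np.hypot(*n);print("yaw",np.degrees(np.arctan2(n[1],n[0])),"seat",m+38*n,"jar",m+22*n)
print("top",atz(p,(326,231),232))
for t in ["thumb_plate","filter"]:
  for r in nets.silhouettes("wrist",t)[:2]:
    c=np.argwhere(r["pixels"])[:,::-1].astype(np.float32);rc=cv2.minAreaRect(c);print(t,r["confidence"],len(c),rc)
```

```text
[array([ 529.19697929, -223.27184884]), array([ 549.45551047, -265.91032723])] 47.2064394449219
yaw 25.413478173736944 seat [ 573.64915078 -228.28347845] jar [ 559.19740093 -235.14984038]
top [ 571.24109291 -226.03150456]
thumb_plate 0.75 218 ((343.8999938964844, 217.30001831054688), (21.913463592529297, 10.28591251373291), 63.43495178222656)
filter 0.65 1695 ((328.0000305175781, 228.00003051757812), (41.01219177246094, 53.740108489990234), 45.0)
```

View pics/w1c.png

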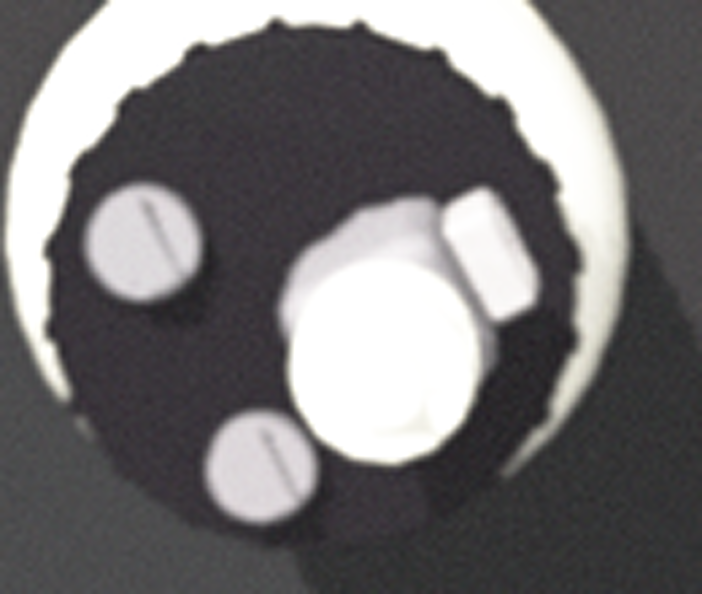

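Request:
{"fn": "step_arm", "kwargs": {"dr": [[0,0,0],[0,0,-6.75],[0,0,-6.75],[0,0,-6.75],[0,0,-6.75],[0,0,0],[0,0,0]], "xyz": [[0.8,0.6,0],[0,0,2],[0,0,2],[0,0,2],[0,0,2],[0,0,0],[0,0,0]], "hand": [1,1,1,1,1,1,1]}}

```text
t: 3.28
ee_pos: [572.7, -223.8, 251.5]
tool_rot: [-1.644, -2.674, -0.0]
force: [1.4, -0.3, 0.8]
gripper_width: 0.998
finger_force: 0.0
```

Run:
```python
from h import *
s=readout.observe();d=optics.read_camera("wrist");p=P(d,s);print(s["ee_pos"],s["tool_rot"])
R=Ro.from_rotvec(s["tool_rot"]).as_matrix()
im=d["color"].copy()
def tl(x,y,z): # tool coordinates (x,y) rel TCP at world height z
    w=s["ee_pos"]+R@np.array([x,y,0]);w[2]=z;return proj(p,w)
# overlays: expected outlines if axis at tool (0,-1)
for z,pts in [(196,[(-9,22),(9,22)]),(210,[(-14,-16),(14,-16)]),(196,[(-14,-16),(14,-16)])]:
    print(z,[tl(*q,z).round(1) for q in pts])
print("axis232",tl(0,-1,232),"axis174",tl(0,-1,174))
for n in ["thumb_plate","filter","filter_grip"]:
    print(n,[(np.round(r["at"],1).tolist(),round(r["confidence"],2)) for r in nets.recognise("wrist",n)[:2]])
cv2.imwrite("pics/w2.png",cv2.resize(im[130:330,200:450],None,fx=3,fy=3,interpolation=cv2.INTER_CUBIC))
```

```text
[ 572.70717323 -223.80419741  251.47363402] [-1.64362156e+00 -2.67398178e+00 -1.55428550e-04]
196 [array([353.4, 269.8]), array([354.1, 244.7])]
210 [array([296.3, 285.1]), array([295.3, 244. ])]
196 [array([297.8, 276.5]), array([297. , 237.5])]
axis232 [319.06297726 279.08952385] axis174 [319.90639151 246.9876193 ]
thumb_plate [([263.6, 340.6], 0.74)]
filter [([221.9, 284.2], 0.69), ([273.5, 310.8], 0.56)]
filter_grip [([273.0, 317.3], 0.55)]
```

View pics/w2.png

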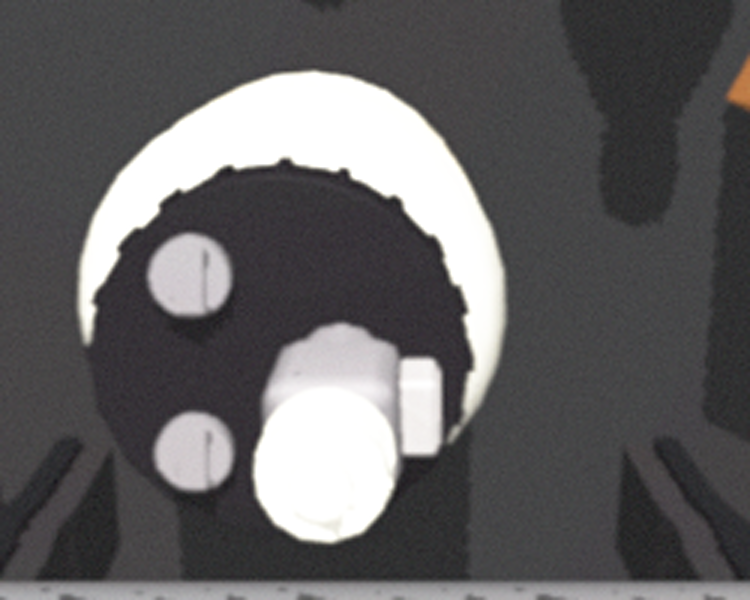

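The yaw matches. The filter sits about 6 mm to -x and 6.5 mm to -y of the tool, at roughly (569,-232), which agrees with the fixed cameras. I'll shift by that and descend to pinch height.

Request:
{"fn": "step_arm", "kwargs": {"dr": [[0,0,-1],[0,0,0],[0,0,0],[0,0,0],[0,0,0],[0,0,0],[0,0,0],[0,0,0]], "xyz": [[-0.6,-0.65,0],[0,0,0],[0,0,2],[0,0,2],[0,0,2],[0,0,1.3],[0,0,0.4],[0,0,0]], "hand": [1,1,1,1,1,1,1,1]}}

```text
t: 4.15
ee_pos: [569.5, -232.9, 174.7]
tool_rot: [-1.618, -2.691, -0.0]
force: [-0.5, -0.2, -0.1]
gripper_width: 1.002
finger_force: 0.0
```

Run:
```python
from h import *
s=readout.observe();d=optics.read_camera("wrist");p=P(d,s);print(s["ee_pos"],s["tool_rot"],s["force"])
R=Ro.from_rotvec(s["tool_rot"]).as_matrix()
def tl(x,y,z):
    w=s["ee_pos"]+R@np.array([x,y,0]);w[2]=z;return proj(p,w)
print("plate top outer",tl(-9,22,196),tl(9,22,196),"back",tl(0,-16,196),tl(14,-16,210),"axis232",tl(0,-1,232),"ports",tl(24,-39,168),tl(-24,-39,168))
cv2.imwrite("pics/w3.png",cv2.resize(d["color"][180:400,200:450],None,fx=3,fy=2.7,interpolation=cv2.INTER_CUBIC))
```

```text
[ 569.48148732 -232.94363133  174.68236739] [-1.61798116e+00 -2.69075638e+00 -4.09309396e-05] [-0.49573848 -0.20599438 -0.13028797]
plate top outer [367.27104598 332.2621342 ] [368.80972474 297.50290625] back [285.62810442 315.07536823] [281.06305913 302.03670551] axis232 [316.87440335 365.75233369] ports [245.43800187 246.41442838] [251.009609   327.79190203]
```

View pics/w3.png

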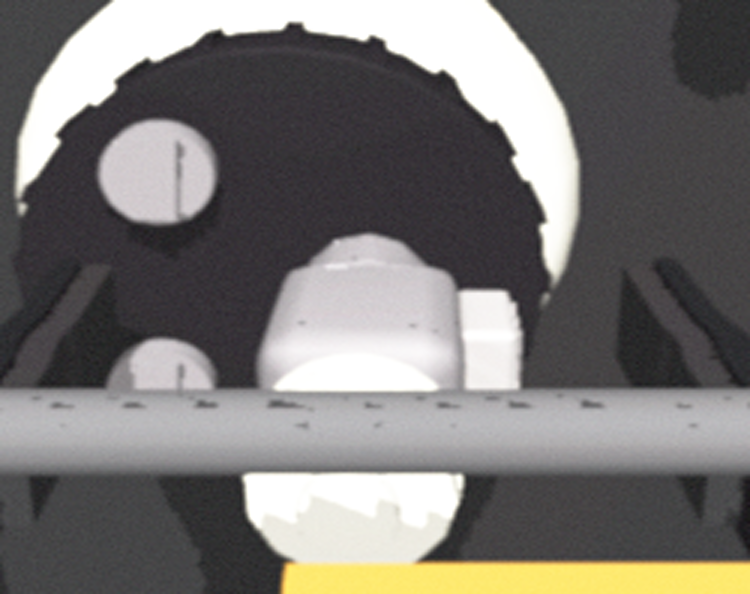

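The filter is between the fingers, within about 1 mm of centre: plate outer face near column 373, back near 286, finger midline near 323. Now I pinch gently.

Request:
{"fn": "step_arm", "kwargs": {"dr": [[0,0,0],[0,0,0],[0,0,0],[0,0,0],[0,0,0],[0,0,0],[0,0,0],[0,0,0],[0,0,0],[0,0,0]], "xyz": [[0,0.05,0.1],[0,0,0],[0,0,0],[0,0,0],[0,0,0],[0,0,0],[0,0,0],[0,0,0],[0,0,0],[0,0,0]], "hand": [0.8,0.65,0.55,0.5,0.47,0.44,0.4,0.35,0.3,0.3], "force": 16}}

```text
t: 5.03
ee_pos: [570.9, -232.8, 174.9]
tool_rot: [1.617, 2.692, 0.001]
force: [2.2, 0.4, 1.0]
gripper_width: 0.368
finger_force: 16.5
```

The opening is 32.0 mm, so the plate is fully in, and the side load is small. Next I lift slowly.

Request:
{"fn": "step_arm", "kwargs": {"dr": [[0,0,0],[0,0,0],[0,0,0],[0,0,0],[0,0,0]], "xyz": [[0,0,0],[0,0,-0.1],[0,0,-0.15],[0,0,-0.2],[0,0,0]], "hand": [0.3,0.3,0.3,0.3,0.3], "force": 21}}

```text
t: 5.45
ee_pos: [570.9, -232.7, 178.9]
tool_rot: [1.618, 2.692, 0.002]
force: [4.1, 1.6, -1.7]
gripper_width: 0.368
finger_force: 21.4
```

Request:
{"fn": "step_arm", "kwargs": {"dr": [[0,0,0],[0,0,0],[0,0,0],[0,0,0],[0,0,0],[0,0,0],[0,0,0],[0,0,0],[0,0,0],[0,0,0],[0,0,0],[0,0,0]], "xyz": [[0,0.04,-0.2],[0,0,-0.4],[0,0,-0.5],[0,0,-0.6],[0,0,-0.7],[0,0,-0.8],[0,0,-0.8],[0,0,-1],[0,0,-1.5],[0,0,-1.5],[0,0,-1],[0,0,0]], "hand": [0.3,0.3,0.3,0.3,0.3,0.3,0.3,0.3,0.3,0.3,0.3,0.3]}}

```text
t: 6.45
ee_pos: [572.0, -233.7, 273.0]
tool_rot: [1.615, 2.688, 0.0]
force: [0.9, -0.4, -0.9]
gripper_width: 0.365
finger_force: 21.4
```

Request:
{"fn": "step_arm", "kwargs": {"dr": [[0,0,0],[0,0,0],[0,0,0],[0,0,0],[0,0,0],[0,0,0],[0,0,0],[0,0,0],[0,0,0],[0,0,0],[0,0,0],[0,0,0]], "xyz": [[1,0.5,0],[2,1,0],[2.8,1.4,0],[2.8,1.4,0],[2.8,1.4,0],[2.8,1.4,0],[2.8,1.4,0],[2.8,1.4,0],[2.8,1.4,0],[2.8,1.4,0],[2.8,1.4,0],[2.8,1.4,0]], "hand": [0.3,0.3,0.3,0.3,0.3,0.3,0.3,0.3,0.3,0.3,0.3,0.3]}}

```text
t: 7.45
ee_pos: [560.6, 115.8, 267.6]
tool_rot: [-1.617, -2.691, 0.002]
force: [1.1, 0.0, -0.4]
gripper_width: 0.363
finger_force: 21.4
```

Request:
{"fn": "step_arm", "kwargs": {"dr": [[0,0,0],[0,0,0],[0,0,0],[0,0,0],[0,0,0],[0,0,0],[0,0,0]], "xyz": [[2.8,1.4,0],[2.8,1.4,0],[2,0.9,0],[1.2,0.6,0],[0.6,0.2,0],[0,0,0],[0,0,0]], "hand": [0.3,0.3,0.3,0.3,0.3,0.3,0.3]}}

```text
t: 8.03
ee_pos: [557.4, 217.1, 268.6]
tool_rot: [-1.618, -2.693, 0.002]
force: [-0.5, 0.7, -0.2]
gripper_width: 0.365
finger_force: 21.4
```

Run:
```python
from h import *
s=readout.observe();d=optics.read_camera("wrist");p=P(d,s);print(s["ee_pos"],s["tool_rot"],s["gripper_width"])
R=Ro.from_rotvec(s["tool_rot"]).as_matrix()
def tl(x,y,z):
    w=s["ee_pos"]+R@np.array([x,y,0]);w[2]=z;return proj(p,w)
print("tip",tl(0,-1,208),"ports",tl(24,-39,168),tl(-24,-39,168))
for n in ["jar_b_seat","jar_b_stem","filter"]:
    print(n,[(np.round(r["at"],1).tolist(),round(r["confidence"],2)) for r in nets.recognise("wrist",n)[:2]])
cv2.imwrite("pics/w4.png",cv2.resize(d["color"][130:330,200:450],None,fx=3,fy=3,interpolation=cv2.INTER_CUBIC))
```

```text
[557.40186503 217.07390372 268.55340336] [-1.61791448e+00 -2.69270617e+00  1.77078666e-03] 0.36531313940824056
tip [319.67725327 254.54095242] ports [271.29867085 207.96694148] [273.8278019  265.36931215]
jar_b_seat [([213.9, 305.3], 0.7)]
jar_b_stem []
filter [([315.6, 319.1], 0.71)]
```

View pics/w4.png

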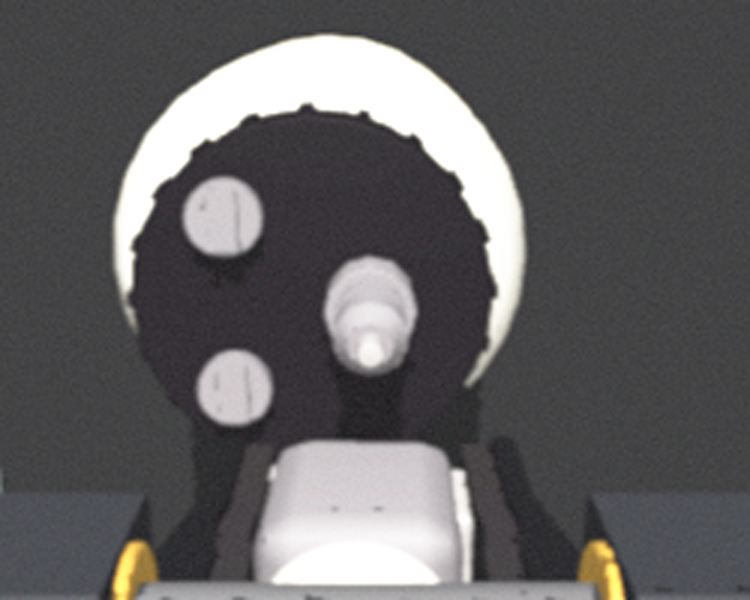

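Run:
```python
from h import *
d=optics.read_camera("wrist")
def tool(ee,rv,uv,z):
    s=dict(ee_pos=np.array(ee),tool_rot=np.array(rv));p=P(d,s);w=atz(p,uv,z)
    return (Ro.from_rotvec(rv).as_matrix().T@np.array([w[0]-ee[0],w[1]-ee[1],0]))[:2]
A=((572.707,-223.804,251.474),(-1.6436,-2.67398,0))
A3=((569.5,-232.94,174.7),(-1.618,-2.69,0))
B=((557.4,217.07,268.55),(-1.618,-2.6927,0))
def ax(pose,u,v):
    a,b=tool(*pose,u,168),tool(*pose,v,168);e=b-a;n=np.array([e[1],-e[0]]);n/=np.hypot(*n)
    if n[1]<0:n=-n
    return (a+b)/2+38*n,np.hypot(*e),n
for nm,ps,u,v in [("A",A,(263.3,222),(264.7,280.7)),("A3",A3,(252.7,243.7),(254,322)),("B",B,(274.3,202.3),(278.3,259.3))]:print(nm,ax(ps,u,v))
print("tipB",tool(*B,(323.3,245),208))
```

```text
A (array([-7.18542021, -5.43975431]), np.float64(47.10444925870032), array([-0.02648115,  0.99964931]))
A3 (array([0.93841559, 1.82727131]), np.float64(45.85588630102027), array([-0.04285299,  0.99908139]))
B (array([6.05424125, 2.28393009]), np.float64(47.16895312540988), array([0.02860538, 0.99959078]))
tipB [6.95677399 1.54560245]
```

Request:
{"fn": "step_arm", "kwargs": {"dr": [[0,0,0],[0,0,-1.5],[0,0,0],[0,0,0],[0,0,0],[0,0,0],[0,0,0]], "xyz": [[0.65,0.12,0],[0,0,1],[0,0,1.5],[0,0,1.2],[0,0,0.9],[0,0,0],[0,0,0]], "hand": [0.3,0.3,0.3,0.3,0.3,0.3,0.3]}}

```text
t: 8.87
ee_pos: [555.2, 223.9, 222.3]
tool_rot: [-1.582, -2.713, 0.002]
force: [0.3, 0.7, -0.8]
gripper_width: 0.365
finger_force: 21.4
```

Run:
```python
from h import *
s=readout.observe();print(s["ee_pos"],s["force"])
R=Ro.from_rotvec(s["tool_rot"]).as_matrix();w=s["ee_pos"]+R@[0,-1,0]
o=[]
for c,(r,q) in {"scene":(290,405),"side":(160,284)}.items():
    d=optics.read_camera(c);p=P(d);r0,c0=r-60,q-40
    for z in (221,208,174): print(c,z,(proj(p,[w[0],w[1],z])-[c0,r0])*5)
    o.append(cv2.resize(d["color"][r0:r0+110,c0:c0+80],None,fx=5,fy=5,interpolation=cv2.INTER_CUBIC))
cv2.imwrite("pics/f5.png",np.hstack(o))
```

```text
[555.22905954 223.91485316 222.32302978] [ 0.28712802  0.69966819 -0.80832032]
scene 221 [223.07089154 285.58390732]
scene 208 [215.76015977 312.58669094]
scene 174 [197.58690773 379.7110784 ]
side 221 [190.02030085 253.10354402]
side 208 [192.28784584 285.08280895]
side 174 [198.05804627 366.46014386]
```

View pics/f5.png

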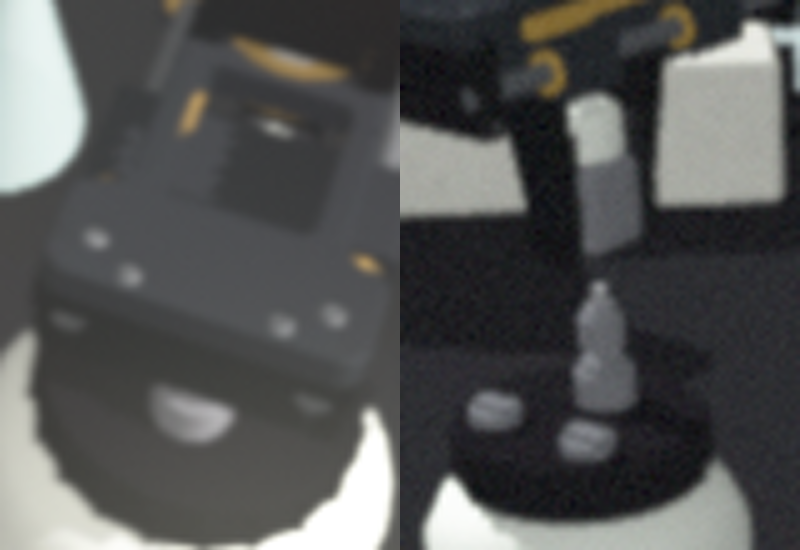

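In the side crop the stem tip at (599,287) lines up with the filter axis once the finger's cover of the left edge is allowed for. I'll descend slowly and watch the forces.

Request:
{"fn": "step_arm", "kwargs": {"dr": [[0,0,0],[0,0,0],[0,0,0],[0,0,0],[0,0,0],[0,0,0]], "xyz": [[0,0,0.8],[0,0,0.8],[0,0,0.4],[0,0,0.2],[0,0,0.2],[0,0,0]], "hand": [0.3,0.3,0.3,0.3,0.3,0.3]}}

```text
t: 9.47
ee_pos: [555.4, 224.0, 198.4]
tool_rot: [-1.582, -2.713, 0.001]
force: [-0.1, -0.5, -0.3]
gripper_width: 0.369
finger_force: 21.4
```

Request:
{"fn": "step_arm", "kwargs": {"dr": [[0,0,0],[0,0,0],[0,0,0]], "xyz": [[0,0,0.15],[0,0,0.15],[0,0,0]], "hand": [0.3,0.3,0.3]}}

```text
t: 9.72
ee_pos: [555.6, 224.0, 195.9]
tool_rot: [-1.583, -2.714, 0.0]
force: [0.2, -0.9, -0.5]
gripper_width: 0.366
finger_force: 21.4
```

Request:
{"fn": "step_arm", "kwargs": {"dr": [[0,0,0],[0,0,0],[0,0,0],[0,0,0]], "xyz": [[0,0,0.1],[0,0,0.1],[0,0,0.1],[0,0,0]], "hand": [0.3,0.3,0.3,0.3]}}

```text
t: 10.05
ee_pos: [555.8, 223.8, 193.0]
tool_rot: [1.583, 2.713, -0.0]
force: [1.0, -0.8, -0.4]
gripper_width: 0.364
finger_force: 21.4
```

Request:
{"fn": "step_arm", "kwargs": {"dr": [[0,0,0],[0,0,0],[0,0,0],[0,0,0]], "xyz": [[0,0,0.1],[0,0,0.15],[0,0,0.15],[0,0,0]], "hand": [0.3,0.3,0.3,0.3]}}

```text
t: 10.38
ee_pos: [555.9, 223.8, 188.9]
tool_rot: [1.582, 2.713, 0.0]
force: [1.9, -1.9, -1.2]
gripper_width: 0.361
finger_force: 21.4
```

Request:
{"fn": "step_arm", "kwargs": {"dr": [[0,0,0],[0,0,0],[0,0,0],[0,0,0],[0,0,0]], "xyz": [[-0.04,0.01,0.1],[0,0,0.15],[0,0,0.15],[0,0,0.1],[0,0,0]], "hand": [0.3,0.3,0.3,0.3,0.3]}}

```text
t: 10.8
ee_pos: [556.1, 223.8, 184.3]
tool_rot: [1.582, 2.714, 0.001]
force: [-0.4, -0.9, 3.7]
gripper_width: 0.366
finger_force: 21.5
```

Request:
{"fn": "step_arm", "kwargs": {"dr": [[0,0,0],[0,0,0],[0,0,0],[0,0,0]], "xyz": [[0,0,0.1],[0,0,0.1],[0,0,0.1],[0,0,0]], "hand": [0.3,0.3,0.3,0.3]}}

```text
t: 11.13
ee_pos: [556.2, 223.9, 181.5]
tool_rot: [1.582, 2.713, 0.001]
force: [-1.6, -0.6, 4.5]
gripper_width: 0.367
finger_force: 21.5
```

Request:
{"fn": "step_arm", "kwargs": {"dr": [[0,0,0],[0,0,0],[0,0,0],[0,0,0]], "xyz": [[0,0,0.1],[0,0,0.1],[0,0,0.1],[0,0,0]], "hand": [0.3,0.3,0.3,0.3]}}

```text
t: 11.47
ee_pos: [556.2, 223.9, 178.8]
tool_rot: [1.582, 2.713, 0.001]
force: [-1.0, -1.5, 6.3]
gripper_width: 0.364
finger_force: 21.5
```

Request:
{"fn": "step_arm", "kwargs": {"dr": [[0,0,0],[0,0,0],[0,0,0]], "xyz": [[0,0,0.1],[0,0,0.1],[0,0,0]], "hand": [0.3,0.3,0.3]}}

```text
t: 11.72
ee_pos: [556.3, 223.9, 177.4]
tool_rot: [1.582, 2.713, 0.001]
force: [-1.6, -1.2, 7.9]
gripper_width: 0.37
finger_force: 21.5
```

Request:
{"fn": "step_arm", "kwargs": {"dr": [[0,0,0],[0,0,0],[0,0,0]], "xyz": [[0,0,0.05],[0,0,0.05],[0,0,0]], "hand": [0.3,0.3,0.3]}}

```text
t: 11.97
ee_pos: [556.3, 223.9, 176.8]
tool_rot: [1.582, 2.713, 0.002]
force: [-2.9, -2.6, 11.6]
gripper_width: 0.367
finger_force: 21.6
```

Request:
{"fn": "step_arm", "kwargs": {"dr": [[0,0,0],[0,0,0],[0,0,0]], "xyz": [[0,0,0.05],[0,0,0],[0,0,0]], "hand": [0.3,0.3,0.3]}}

```text
t: 12.22
ee_pos: [556.3, 223.9, 176.4]
tool_rot: [1.582, 2.713, 0.002]
force: [-4.0, -1.1, 10.8]
gripper_width: 0.368
finger_force: 21.5
```

Request:
{"fn": "step_arm", "kwargs": {"dr": [[0,0,0],[0,0,0],[0,0,0]], "xyz": [[0,0,0.06],[0,0,0],[0,0,0]], "hand": [0.3,0.3,0.3]}}

```text
t: 12.47
ee_pos: [556.3, 223.9, 175.9]
tool_rot: [1.582, 2.713, 0.002]
force: [-4.5, -2.3, 11.5]
gripper_width: 0.366
finger_force: 21.5
```

Request:
{"fn": "step_arm", "kwargs": {"dr": [[0,0,0],[0,0,0],[0,0,0],[0,0,0]], "xyz": [[0,-0.03,0],[0,0,0.06],[0,0,0],[0,0,0]], "hand": [0.3,0.3,0.3,0.3]}}

```text
t: 12.8
ee_pos: [556.4, 223.9, 175.4]
tool_rot: [1.582, 2.713, 0.003]
force: [-2.9, -1.6, 11.1]
gripper_width: 0.366
finger_force: 21.5
```

Request:
{"fn": "step_arm", "kwargs": {"dr": [[0,0,0],[0,0,0],[0,0,0],[0,0,0]], "xyz": [[0,0,0.05],[0,0,0],[0,0,0.05],[0,0,0]], "hand": [0.3,0.3,0.3,0.3]}}

```text
t: 13.13
ee_pos: [556.4, 223.9, 174.7]
tool_rot: [1.582, 2.712, 0.003]
force: [-4.0, -1.8, 12.7]
gripper_width: 0.369
finger_force: 21.4
```

Request:
{"fn": "step_arm", "kwargs": {"dr": [[0,0,0],[0,0,0],[0,0,0],[0,0,0]], "xyz": [[0,0,0.05],[0,0,0],[0,0,0.05],[0,0,0]], "hand": [0.3,0.3,0.3,0.3]}}

```text
t: 13.47
ee_pos: [556.4, 223.9, 173.8]
tool_rot: [1.582, 2.712, 0.003]
force: [-5.0, -2.7, 14.3]
gripper_width: 0.364
finger_force: 21.4
```

Request:
{"fn": "step_arm", "kwargs": {"dr": [[0,0,0],[0,0,0],[0,0,0],[0,0,0],[0,0,0],[0,0,0]], "xyz": [[0,0,0],[0,0,0],[0,0,0],[0,0,0],[0,0,0],[0,0,0]], "hand": [0.41,0.46,0.55,0.7,0.7,0.7]}}

```text
t: 13.97
ee_pos: [554.7, 223.4, 170.2]
tool_rot: [-1.582, -2.712, 0.003]
force: [0.4, -0.4, 0.2]
gripper_width: 0.656
finger_force: 0.0
```

Run:
```python
from h import *
s=readout.observe();d=optics.read_camera("wrist");p=P(d,s);print(s["ee_pos"],s["force"])
R=Ro.from_rotvec(s["tool_rot"]).as_matrix()
for n in ["thumb_plate","filter"]:
    print(n,[(np.round(r["at"],1).tolist(),round(r["confidence"],2)) for r in nets.recognise("wrist",n)[:2]])
w=cv2.resize(d["color"][180:400,220:420],None,fx=2.5,fy=2.5,interpolation=cv2.INTER_CUBIC)
e=optics.read_camera("side")["color"][100:210,254:314];e=cv2.resize(e,(300,550),interpolation=cv2.INTER_CUBIC)
cv2.imwrite("pics/w6.png",np.hstack([w,e]))
```

```text
[554.71219777 223.42157151 170.19672702] [ 0.35028867 -0.37015254  0.16460232]
thumb_plate [([307.3, 367.1], 0.96), ([232.6, 293.4], 0.29)]
filter [([317.3, 324.3], 0.95), ([234.2, 293.8], 0.63)]
```

View pics/w6.png

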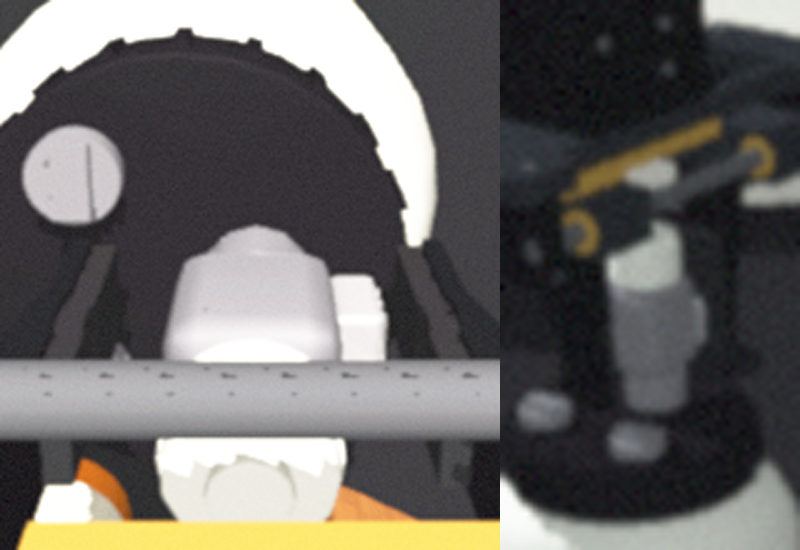

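The wrist view shows the plate standing out as far as it did at the start, and the side view shows the filter down on the shoulder. To check the lock I'll pinch at 3 N, below the latch's 5 N threshold. A locked latch should read 38 mm.

Request:
{"fn": "step_arm", "kwargs": {"dr": [[0,0,0],[0,0,0],[0,0,0],[0,0,0],[0,0,0],[0,0,0],[0,0,0],[0,0,0],[0,0,0]], "xyz": [[0,-0.1,-0.3],[0,0,0],[0,0,0],[0,0,0],[0,0,0],[0,0,0],[0,0,0],[0,0,0],[0,0,0]], "hand": [0.6,0.55,0.5,0.48,0.46,0.45,0.44,0.42,0.42], "force": 3}}

```text
t: 14.92
ee_pos: [556.2, 223.8, 174.9]
tool_rot: [1.582, 2.712, 0.005]
force: [4.9, 2.7, -1.7]
gripper_width: 0.48
finger_force: 3.0
```

Request:
{"fn": "step_arm", "kwargs": {"dr": [[0,0,0],[0,0,0],[0,0,0],[0,0,0],[0,0,0],[0,0,0]], "xyz": [[0,0.2,0],[0,0.1,0],[0,0,0],[0,0,0],[0,0,0],[0,0,0]], "hand": [0.46,0.44,0.42,0.41,0.41,0.41]}}

```text
t: 15.42
ee_pos: [557.7, 224.7, 174.4]
tool_rot: [1.582, 2.713, 0.001]
force: [4.1, 1.7, -2.8]
gripper_width: 0.435
finger_force: 3.0
```

The reading is 37.8 mm, so the latch is fully out and locked. I'll open and retreat straight up.

Request:
{"fn": "step_arm", "kwargs": {"dr": [[0,0,0],[0,0,0],[0,0,0],[0,0,0],[0,0,0],[0,0,0],[0,0,0],[0,0,0],[0,0,0],[0,0,0],[0,0,0]], "xyz": [[0,0,0],[0,0,0],[0,0,0],[0,0,0],[0,0,0],[0,0,-1],[0,0,-2],[0,0,-3],[0,0,-3],[0,0,-3],[0,0,0]], "hand": [0.6,0.8,1,1,1,1,1,1,1,1,1]}}

```text
t: 16.33
ee_pos: [560.3, 225.3, 303.3]
tool_rot: [1.578, 2.706, 0.013]
force: [0.3, 0.1, 0.9]
gripper_width: 0.997
finger_force: 0.0
```

Run:
```python
from h import *
d=optics.read_camera("wrist");w=cv2.resize(d["color"][130:330,220:420],(500,500),interpolation=cv2.INTER_CUBIC)
e=cv2.resize(optics.read_camera("side")["color"][110:210,254:314],(300,500),interpolation=cv2.INTER_CUBIC)
cv2.imwrite("pics/w7.png",np.hstack([w,e]))
```

```text
(no output)
```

View pics/w7.png

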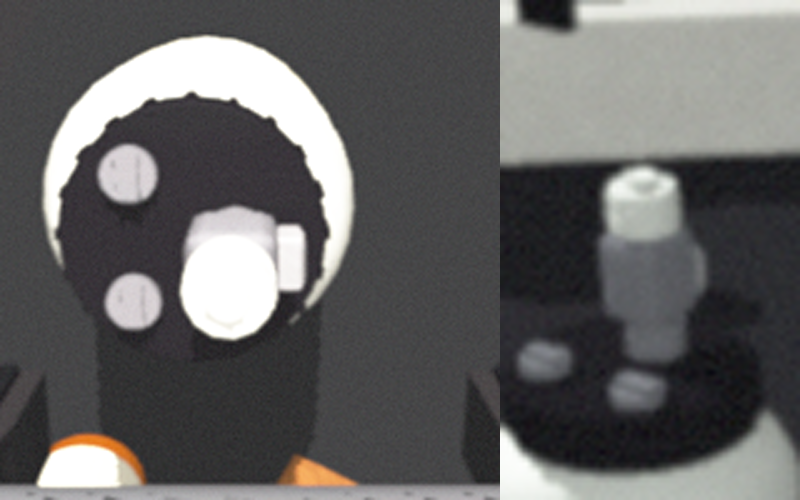

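The filter stands upright on jar_b's shoulder with its plate out, and the gripper is clear of it. I'm handing in.

```bash
python3 -c "
from bench import ctrl
print(ctrl.finish_job())"
```

```text
the job is handed in; nothing more can be done
None
```

The vent filter is now on jar_b, seated on the shoulder with its latch locked (a 3 N check pinch read 37.8 mm, i.e. plate out); I let go, backed the gripper clear and handed the job in at about 16 s.

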